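# Draw a corrosion coupon from its bayonet jar and hold it up to the inspection camera

## Task

The copper corrosion coupon (the one on the orange tab) is due for its inspection picture: turn the black bayonet ring of its jar anticlockwise to its open stop and draw the coupon straight out by the tab, never touching the bare metal with the fingers. Finish while holding it upright and still in front of the inspection camera, at the height of the lens, with the middle of the coupon 9 cm from the lens on its axis and a broad face (either one) square to it. Do not let go; leave the steel coupon locked in its jar, do not touch the camera and leave the other things on the bench where they are.

Things in the scene. Friction and masses are not known exactly. Their poses are not given: they have to be found in the camera images.
- copper_jar: clear jar of the copper coupon, 44 mm across, fixed in a socket of a grey rack (100 x 230 x 34 mm, two sockets 120 mm apart; which jar is in which varies). Origin: centre of its underside, 8 mm over the bench, z up; its ring spans 80 to 104 mm and the tab ends 130 mm over the origin
- copper_ring (a joint): turn of the black knurled ring on the copper coupon's jar, rad: 0 locked, grows anticlockwise from above to a stop at 1.35 = open; starts at 0 to 0.25, stays where left (friction about 0.12 N m). Ring 54 mm across, 24 mm high; it never comes off. Up to about 0.45 rad its two lugs bar the holder's ears; the holder is keyed and does not turn with it
- copper_ring_grip (a point): point on the axis of the copper jar's ring, 10 mm below the ring's top: the height to grip the ring, whose outside is 27 mm away all round; below the ring the jar is narrower
- copper_holder: loose holder of the copper coupon, 0.07 to 0.12 kg with it. Origin: middle of the coupon's foot, z up. From the foot: coupon z 0-56 mm, clip to 64, plug 34 mm across to 76, ear bar 44 mm long along y, 12 wide (72-76) resting on the jar's rim, stem, orange tab 81-106. x is square to the flats of the tab and to the coupon's faces. In the jar the origin is 24 mm over the jar's origin
- copper_tab (a point): centre of the orange grip tab, 14 mm thick along x, 24 mm wide along y, 25 mm high; fingers close on its flats along x. It lies 93.5 mm over the coupon's foot and 65.5 mm over its centre; axes as the holder
- copper_coupon: the copper coupon itself, a plate 3 x 18 x 56 mm with green spots, fixed to its holder; origin at its centre; x square to its broad faces, z up
- steel_jar: the like jar in the other socket, with the steel coupon on a blue tab; same sizes
- steel_ring (a joint): turn of the black knurled ring on the steel coupon's jar, rad: 0 locked, grows anticlockwise from above to a stop at 1.35 = open; starts at 0 to 0.25, stays where left (friction about 0.12 N m). Ring 54 mm across, 24 mm high; it never comes off. Up to about 0.45 rad its two lugs bar the holder's ears; the holder is keyed and does not turn with it
- steel_holder: holder of the steel coupon with a blue tab, same sizes as the copper one
- camera: inspection camera on a short column, fixed: base 120 x 90 mm, grey housing, dark ring light with white dots round the lens; 217 mm high; origin on the bench under the camera. It looks level along its own -x, its lens axis 190 mm over the bench
- lens (a point): centre of the camera's front glass; axes as the camera, so it looks along -x
- view_point (a point): the point in focus: on the lens axis 90 mm in front of the glass (at -x from it), 190 mm over the bench; axes as the camera
- timer: bystander: pale bench timer, 64 x 68 x 18 mm, origin at the underside
- dish: bystander: petri dish, 61 mm across, 16 mm high, origin at the underside
- cap: bystander: loose orange bottle cap, 52 mm across, 20 mm high, origin at the underside
- spatula: bystander: steel spatula, 150 mm long, origin at the underside
- dropper: bystander: small dropper bottle with a red top, 33 mm across, 104 mm high, origin at the underside
- jar_small: bystander: small white-lidded sample jar, 50 mm across, 53 mm high, origin at the underside
Things that resemble listed ones, but are neither listed nor needed, are in the scene too. What is shaped like the camera but blue is not meant.

How it is judged (in metres and radians):
On the way, in this order (a step that is already met when the one before it is completed fails the run):
1. the copper jar's ring is turned to its open stop (over 1.2 rad) (value of joint copper_ring above 1.2 rad), for 0.2 s.
2. the copper coupon is drawn right out: its foot is above the ring's top (z of copper_holder in the frame of copper_jar above 0.108 m), for 0.1 s.
At the end, for the whole second after the job is handed in: Held by the fingers alone, clear of jar and camera: copper coupon's centre within 15 mm of the point 90 mm before the lens, faces square to the lens axis within 0.17 rad, upright within 0.14 rad, at rest; steel ring still locked (under 0.45 rad), steel holder not moved 10 mm (distance between copper_coupon and view_point below 0.015 m and angle between the x axis of copper_coupon and the x axis of camera, either way round below 0.17 rad and angle between copper_coupon's own z axis and vertical below 0.14 rad and contact force between copper_holder and the fingers above 1 N and height (world z) of copper_holder above 0.14 m and contact force between copper_holder and copper_jar below 0.05 N and contact force between copper_holder and camera below 0.05 N and linear speed of copper_holder below 0.02 m/s and angular speed of copper_holder below 0.15 rad/s and value of joint steel_ring below 0.45 rad and distance of steel_holder from where it was at the start of the episode below 0.01 m); the arm keeps its last pose, push and grip.
It fails at once if the fingers touch the bare copper coupon (over 0.5 N) (contact force between copper_coupon and the fingers above 0.5 N).
It fails at once if the camera is touched (over 1 N) (contact force between camera and anything else above 1 N).
It fails at once if the steel coupon's ring is turned past 0.45 rad (value of joint steel_ring above 0.45 rad).
It fails at once if one of the bystanders is moved by more than 30 mm (distance of any of timer, dish, cap, spatula, dropper, jar_small from where it was at the start of the episode above 0.03 m).
It also fails if it takes over 56 s, if anything falls off the work surface, if the arm or the gripper's body presses on something with over 40 N, if the wrist force passes 120 N, or if a joint passes its speed limit or range.

## Robot

A 6-joint arm with a two-finger parallel gripper is mounted at the origin on the work surface; the furniture and walls round the work are solid. World frame = base frame: x ahead of the robot, y to its left, z up, the work surface at z = 0. Lengths are in mm, angles in rad, forces in N, time in s.
With the tool pointing down it reaches from about 325 to 775 mm from the base axis. Payload 9.3 kg.
Tool frame: the origin (TCP) lies on the mounting face of the last link; the fingertips stand 173 mm ahead of it and the grasp point (between the pads) lies 155 mm ahead of it (ctrl.pinch_z is the distance from the TCP to the grasp point, in mm); z points along the fingers, y is the direction in which the jaws open and shut (so a half turn about z gives the same grasp; the last joint's range is limited). The gripper opens to 85 mm and grips with 20 to 120 N. Pads are 22 mm wide; open, the fingers measure 114 mm over their backs; the gripper's body (76 mm by 85 mm) begins 54 mm behind the grasp point. The pads swing forward as they close: fully open they stand 13 mm farther back than shut.
Start: joints at [0.969, 0.259, 0.021, 1.334, 0, 1.418], TCP at [238.638, 495.529, 404.679] pointing down, gripper open.
Joint ranges: [-3.04, 3.04], [-0.91, 1.82], [-1.04, 1.36], [-1.92, 1.95], [-1.52, 1.45], [-3.14, 3.14]. Speed limits (rad/s): [2.22, 2.22, 2.79, 3.14, 3.14, 3.14].

## Interface

Orientations are given as a unit quaternion [x, y, z, w].
In Python, from cell import ctrl, imaging, ticket, spotter gives the robot as it stands.
- The arm moves only by the tool move_arm, never from a script. Its argument "series" is a list of rows, each an object with "xyz": the shift along the tool's x, y, z in mm, a list of three; "turn": the turn, a rotation vector about the tool's x, y, z in rad, a list of three; "grip": the closure, from -1 (fully open) to 1 (shut). A call has 1 to 5 rows; each row is the pose to reach, as a shift and turn from the pose measured when the call began, along the tool's axes at that moment; what a row does not reach only later rows make up. A row lasts 1/10 s, in which the tool goes at most 50 mm and 8.59 degrees, less where a joint would pass 70% of its speed; a pose out of reach is approached as far as the arm can. A call with a gripper value outside its range is refused whole. The fingers move at their own pace and stop on an object; "grip_force" is the grip in N (left out, the last holds). Time passes only in rows, so rows that repeat a pose let the fingers close. It gives the time, the measured TCP pose, the force and the opening at its end, in the units of the state.
- ctrl.get_state(): the state, without advancing time (a new reading comes with each control period).
- imaging.get_image(name): name is "scene" or "side" or "wrist"; returns a dict with "color" (400x640x3 uint8, red, green, blue), "fx", "fy", "cx", "cy" (pixels), "T" (4x4, takes a point from camera to world coordinates). Camera axes: x right, y down, z forward; pixel columns grow to the right and rows downward; lengths in mm; the calibration is good to about 2 mm. A picture is of the moment at which its call begins. There is no depth.
- ticket.sign_off(): hands the job in, once; it reports no verdict.
Trained networks look in the newest picture that a camera, given by its name, has taken for a name from the list of things; names that differ only in an ending like _2 or _b are one class to them, and where a whole thing is asked for, a point or a joint stands for the part that bears it (a point fixed in the world has none). Each returns a list of dicts, best first, with "p" (0 to 1); they miss things now and then, are a little off and sometimes report something else, mostly with a low value. They report only what shows in the picture. A call takes as long as a camera call. They do not tell look-alikes from the thing itself.
- spotter.search_frame(target, camera): "bbox" ([left, top, right, bottom] as shares, 0 to 1, of the picture: columns of its width, rows of its height, round what is visible of it).
The state is a dict: "t": time; "q": joint angles; "qd": joint speeds; "tau": joint torques, N m; "ee_pos": TCP position; "tcp_rot": TCP orientation; "wrist_force": force on the tool from outside, world axes, zero at the start; "ft_torque": the same for the moment, N m; "width": finger opening in mm.
Only numpy, scipy, OpenCV 4.12 (cv2) and the standard library are available. Lean on these libraries where they do the work, as an engineer would, in place of code of your own. Each camera call takes 0.05 s, during which the arm holds its last target.

## Working session

There is one attempt and no reset: what is moved stays moved. The work goes in short steps, Python scripts to look and compute and a tool call to move; the robot and the scene stay as the last step left them, time stands still between calls to the robot, and variables do not carry over. Pictures are saved under pics/ and viewed, and the job is handed in when it is done.

Besides the shell and the picture viewer there is one more tool, called as name(argument=value, ...) on one line, values as JSON. move_arm: Moves the arm, as the interface text tells. Its arguments: {"type":"object","properties":{"series":{"type":"array","items":{"type":"object","properties":{"xyz":{"type":"array","items":{"type":"number"}},"turn":{"type":"array","items":{"type":"number"}},"grip":{"type":"number"}}}},"grip_force":{"type":"number"}},"required":["series"]}

```bash
ls; mkdir -p pics; python3 - <<'E'
from cell import ctrl, imaging, ticket, spotter
import cv2
s=ctrl.get_state();print(s)
for n in ["scene","side","wrist"]:
    im=imaging.get_image(n);cv2.imwrite(f"pics/{n}0.png",im["color"][:,:,::-1]);print(n,im["fx"],im["cx"],im["cy"],im["T"])
E
```

```text
pics
{'t': 0.0, 'q': array([9.69403147e-01, 2.59209116e-01, 2.07493762e-02, 1.33368515e+00,
       1.81061676e-05, 1.41821846e+00]), 'qd': array([ 1.56050887e-03,  7.81623427e-05, -8.43170430e-06, -2.01481459e-03,
        6.11510851e-04, -4.40982391e-04]), 'tau': array([-3.55113320e-03, -5.55642271e+01,  3.44533253e+01,  1.37175494e-02,
       -3.65395999e-04, -2.42170648e-05]), 'ee_pos': array([238.60849368, 495.49394147, 404.05193448]), 'tcp_rot': array([ 2.22528863e-01,  9.74925869e-01, -6.23602072e-04, -2.56634307e-04]), 'wrist_force': array([ 0.35294631, -0.50933784, -1.0817497 ]), 'ft_torque': array([ 0.06438763, -0.01819188,  0.00437708]), 'width': 85.4741109440159}
scene 404.88839857358613 318.51903623383635 203.9049181787153 [[-6.99041862e-01 -3.28334575e-01  6.35245529e-01 -3.18069378e+02]
 [-7.15080742e-01  3.20871609e-01 -6.21048261e-01  8.55791062e+02]
 [ 7.93620880e-05 -8.88390577e-01 -4.59088419e-01  7.25973056e+02]
 [ 0.00000000e+00  0.00000000e+00  0.00000000e+00  1.00000000e+00]]
side 425.5189426649251 322.03426855737666 197.80098105800292 [[-9.34384100e-01 -1.78845860e-01  3.08124182e-01  1.62003138e+02]
 [-3.56265047e-01  4.72098225e-01 -8.06348859e-01  9.08892342e+02]
 [-1.25272440e-03 -8.63213429e-01 -5.04837604e-01  6.89262435e+02]
 [ 0.00000000e+00  0.00000000e+00  0.00000000e+00  1.00000000e+00]]
wrist 297.0157564800844 317.4793936833533 197.78669600137442 [[ 4.33576444e-01  8.57792304e-01  2.76050414e-01  1.68478129e+02]
 [ 9.01116730e-01 -4.12619846e-01 -1.33167196e-01  5.29212882e+02]
 [-3.25916375e-04  3.06491805e-01 -9.51873241e-01  3.73226839e+02]
 [ 0.00000000e+00  0.00000000e+00  0.00000000e+00  1.00000000e+00]]
```

View pics/scene0.png

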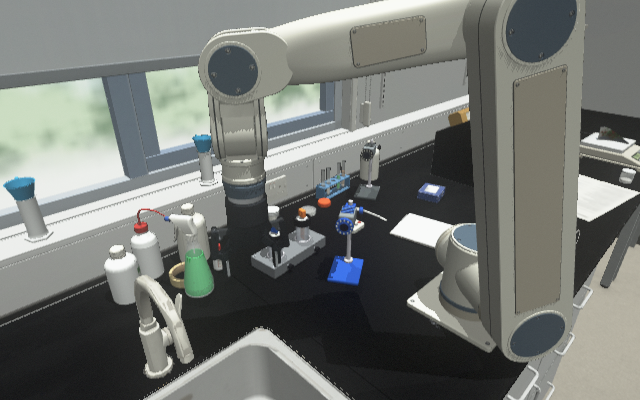

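View pics/side0.png

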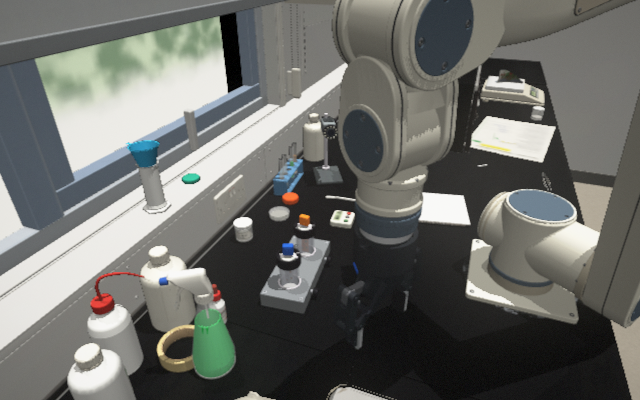

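View pics/wrist0.png

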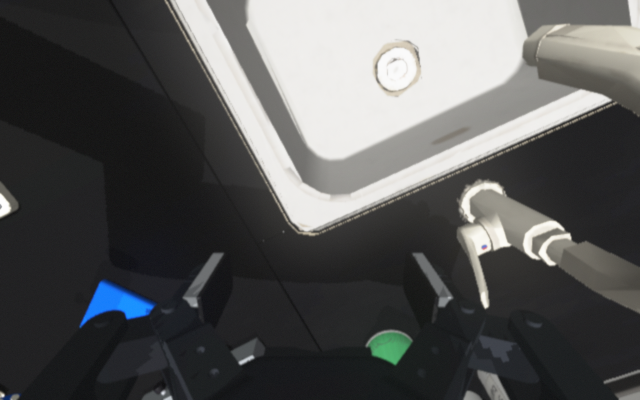

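Scene picture: grey rack around (288,250), with the orange tab at about (302,213) and the blue tab at (276,226). The grey camera is at (370,165), and the blue look-alike is at (348,240). In the side picture the orange tab is at (304,219), the blue tab at (289,250) and the grey camera at (328,150).

```bash
cat > h.py <<'E'
import numpy as np, cv2
from cell import ctrl, imaging, ticket, spotter
from scipy.spatial.transform import Rotation as R
def ray(im,u,v):
    d=np.array([(u-im["cx"])/im["fx"],(v-im["cy"])/im["fy"],1.]); T=np.array(im["T"]); return T[:3,3],T[:3,:3]@d
def onz(im,u,v,z):
    o,d=ray(im,u,v); return o+d*(z-o[2])/d[2]
def tri(rs):
    A=np.zeros((3,3));b=np.zeros(3)
    for o,d in rs:
        d=d/np.linalg.norm(d);P=np.eye(3)-np.outer(d,d);A+=P;b+=P@o
    x=np.linalg.solve(A,b); return x,[np.linalg.norm((np.eye(3)-np.outer(d,d)/(d@d))@(x-o)) for o,d in rs]
def proj(im,p):
    T=np.array(im["T"]);c=T[:3,:3].T@(np.array(p)-T[:3,3]); return im["fx"]*c[0]/c[2]+im["cx"],im["fy"]*c[1]/c[2]+im["cy"]
def crop(im,b,name,k):
    l,t,r,bt=b; cv2.imwrite("pics/"+name,cv2.resize(im["color"][t:bt,l:r,::-1],None,fx=k,fy=k,interpolation=cv2.INTER_CUBIC))
E
python3 - <<'E'
from h import *
np.set_printoptions(precision=1,suppress=True)
for n,b1,b2 in [("scene",(240,190,340,290),(300,130,440,220)),("side",(250,200,350,320),(270,100,370,240))]:
    im=imaging.get_image(n)
    crop(im,b1,n+"_rack.png",5);crop(im,b2,n+"_cam.png",5 if n=="scene" else 4)
    for t in ["copper_jar","copper_tab","steel_jar","copper_ring","steel_tab","camera","timer","dish","cap","spatula","dropper","jar_small"]:
        try:
            for d in spotter.search_frame(t,n)[:3]: 
                b=np.array(d["bbox"])*[640,400,640,400]; print(n,t,round(d["p"],2),b)
        except Exception as e: print(t,e)
E
```

```text
scene copper_jar 0.88 [293.8 214.5 309.5 239.9]
scene copper_jar 0.18 [352.5 138.5 383.5 199.8]
scene copper_tab 0.55 [295.2 211.6 304.7 220.1]
scene copper_tab 0.3 [267.8 232.7 280.6 256.3]
scene steel_jar 0.57 [355.1 143.5 381.1 199.5]
scene steel_jar 0.47 [268.6 232.7 283.6 259.1]
scene copper_ring 0.52 [291.  215.7 307.3 223.8]
steel_tab it knows: camera, cap, copper_coupon, copper_holder, copper_jar, copper_ring, copper_ring_grip, copper_tab, dish, dropper, jar_small, lens, spatula, steel_holder, steel_jar, steel_ring, timer, view_po
scene camera 0.71 [355.6 144.1 380.2 197. ]
scene camera 0.66 [327.5 196.8 363.9 285.1]
scene timer 0.62 [357.  220.3 361.9 231.5]
scene cap 0.64 [320.9 196.1 331.1 205.5]
scene spatula 0.37 [360.1 210.1 384.9 217.4]
scene spatula 0.23 [267.6 232.  281.7 257.5]
scene dropper 0.42 [215.9 248.2 224.2 271.8]
scene dropper 0.23 [268.5 234.6 280.  255.4]
scene jar_small 0.47 [355.9 139.2 380.6 197.9]
side copper_jar 0.79 [293.6 219.7 318.2 256.2]
side copper_tab 0.72 [301.4 211.7 312.9 231.5]
side copper_tab 0.65 [276.3 249.8 299.  290. ]
side steel_jar 0.85 [276.4 248.9 299.7 290.1]
side copper_ring 0.63 [297.  220.7 315.5 239.5]
steel_tab it knows: camera, cap, copper_coupon, copper_holder, copper_jar, copper_ring, copper_ring_grip, copper_tab, dish, dropper, jar_small, lens, spatula, steel_holder, steel_jar, steel_ring, timer, view_po
side camera 0.56 [313.9 115.  344.7 189. ]
side timer 0.88 [331.3 209.8 355.  225.1]
side dish 0.49 [282.7 191.2 296.9 205.3]
side cap 0.72 [282.2 193.4 296.2 205.9]
side dropper 0.54 [213.3 285.6 225.7 324.1]
side dropper 0.25 [311.5 115.1 343.5 185.9]
side jar_small 0.56 [235.2 217.5 252.4 245.6]
```

View pics/scene_rack.png

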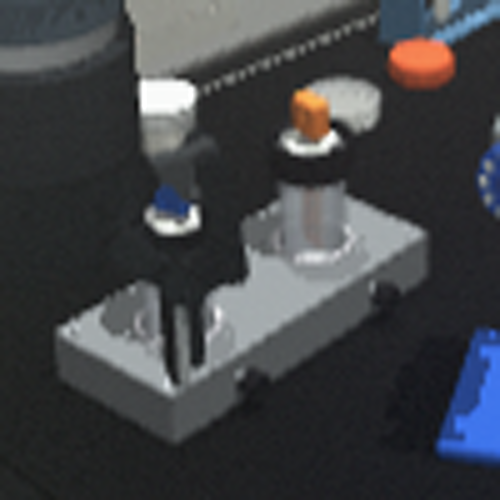

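View pics/scene_cam.png

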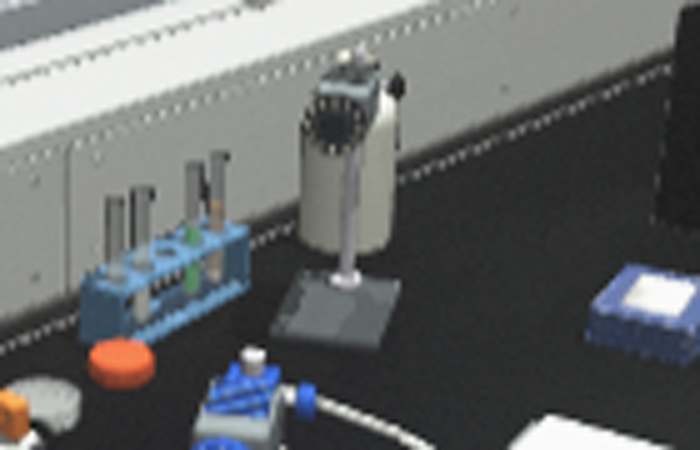

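View pics/side_rack.png

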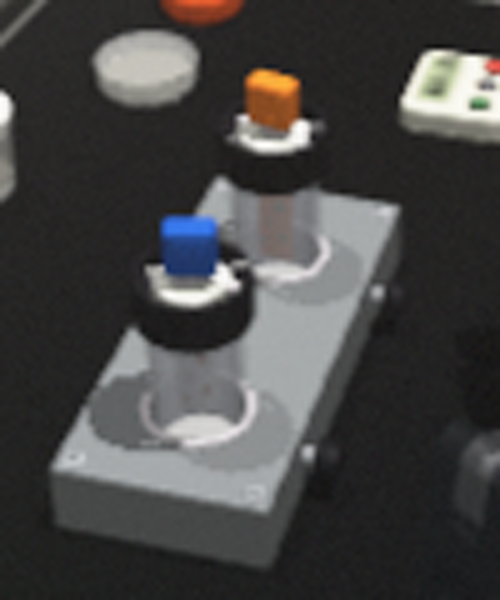

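View pics/side_cam.png

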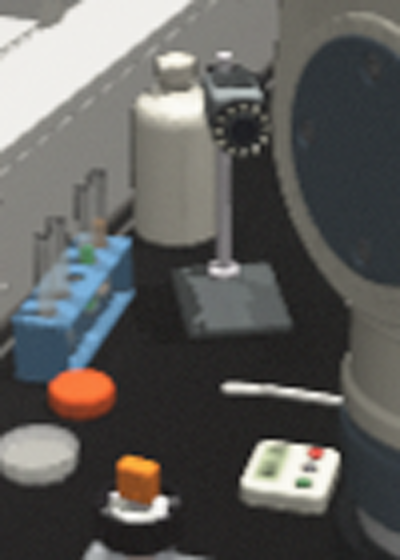

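```bash
python3 - <<'E'
from h import *
np.set_printoptions(precision=1,suppress=True)
sc=imaging.get_image("scene");sd=imaging.get_image("side")
S=lambda x,y:(x/5+240,y/5+190)
print("tab",tri([ray(sc,*S(310,115)),ray(sd,272/5+250,100/5+200)]))
print("tabtop z138",onz(sc,*S(310,97),138),onz(sd,272/5+250,78/5+200,138))
print("lens",tri([ray(sc,335/5+300,123/5+130),ray(sd,241/4+270,128/4+100)]), onz(sc,367,154.6,190),onz(sd,330.25,132,190))
for n,pts in [("side rack",[(55,480),(270,505),(400,205),(218,180)])]:
    P=[onz(sd,x/5+250,y/5+200,34) for x,y in pts]; print(n,*P)
P=[onz(sc,*S(*p),34) for p in [(57,333),(180,388),(428,235),(285,190)]];print("sc rack",*P)
print("base scene",*[onz(sc,x/5+300,y/5+130,10) for x,y in [(300,272),(402,283),(380,343),(270,332)]])
print("base side",*[onz(sd,x/4+270,y/4+100,10) for x,y in [(172,268),(270,263),(293,325),(190,333)]])
print("steel tab",tri([ray(sc,*S(172,205)),ray(sd,190/5+250,245/5+200)]))
for n,u,v,z in [("cap",286+4,198,20),("dish",279,212,16),("timer",343,216,18),("jar",243,226,53),("blue",0,0,0)]: print(n,onz(sd,u,v,z))
print("dropper",onz(sd,219,290,104)); print("bluecam",onz(sc,348,268,5),tri([ray(sc,348,210),ray(sc,348,210)]) if 0 else "")
E
```

```text
tab (array([510.1, 118. , 121.9]), [np.float64(0.33064604990906105), np.float64(0.3306460499090934)])
tabtop z138 [504.7 122.6 138. ] [507.9 122.3 138. ]
lens (array([ 592.7, -292.5,  185.7]), [np.float64(0.06854262326386952), np.float64(0.06854262326396658)]) [ 585.5 -283.3  190. ] [ 589.2 -282.5  190. ]
side rack [535.2 307.2  34. ] [441.3 287.9  34. ] [463.3  62.8  34. ] [561.   75.9  34. ]
sc rack [534.8 301.   34. ] [441.1 283.3  34. ] [457.8  65.4  34. ] [564.3  93.6  34. ]
base scene [ 678.5 -364.9   10. ] [ 604.2 -409.3   10. ] [ 546.5 -307.2   10. ] [ 620.3 -259.8   10. ]
base side [ 685.5 -370.2   10. ] [ 606.2 -411.2   10. ] [ 549.  -305.3   10. ] [ 625.3 -261.1   10. ]
steel tab (array([500.9, 234. , 114. ]), [np.float64(4.385742822687261), np.float64(4.385742822687435)])
cap [ 663.3 -123.6   20. ]
dish [662.6 -43.3  16. ]
timer [477.2 -86.8  18. ]
jar [694.1 106.1  53. ]
blue [ 7539.  -4169.7     0. ]
dropper [581.4 386.1 104. ]
bluecam [321.9 107.6   5. ]
```

move_arm(series=[{"xyz": [-44, -24, 0], "turn": [0, 0, 0], "grip": -1}, {"xyz": [-88, -48, 0], "turn": [0, 0, 0], "grip": -1}, {"xyz": [-132, -71, 0], "turn": [0, 0, 0], "grip": -1}, {"xyz": [-176, -95, 0], "turn": [0, 0, 0], "grip": -1}, {"xyz": [-220, -119, 0], "turn": [0, 0, 0], "grip": -1}])

```text
t: 1.95
ee_pos: [385.7, 291.4, 404.9]
tcp_rot: [0.222, 0.975, 0.0, 0.0]
wrist_force: [0.7, 1.2, -0.4]
width: 85.5
```

move_arm(series=[{"xyz": [-44, -24, 0], "turn": [0, 0, 0], "grip": -1}, {"xyz": [-88, -48, 0], "turn": [0, 0, 0], "grip": -1}, {"xyz": [-132, -72, 0], "turn": [0, 0, 0], "grip": -1}, {"xyz": [-175, -96, 0], "turn": [0, 0, 0], "grip": -1}, {"xyz": [-185, -101, 0], "turn": [0, 0, 0], "grip": -1}])

```text
t: 2.45
ee_pos: [510.9, 116.5, 404.5]
tcp_rot: [0.224, 0.975, -0.0, 0.0]
wrist_force: [-0.7, -0.3, -1.0]
width: 85.4
```

```bash
python3 - <<'E'
from h import *
np.set_printoptions(precision=2,suppress=True)
s=ctrl.get_state();print(s["t"],s["q"],s["ee_pos"])
im=imaging.get_image("wrist");crop(im,(0,0,640,400),"wrist1.png",1);crop(im,(220,100,420,300),"wrist1c.png",3)
print(proj(im,[510,120,138]))
E
```

```text
2.45 [ 0.06  0.21 -0.04  1.32 -0.    0.52] [510.94 116.52 404.5 ]
(np.float64(320.5179396912418), np.float64(196.96179237098377))
```

View pics/wrist1.png

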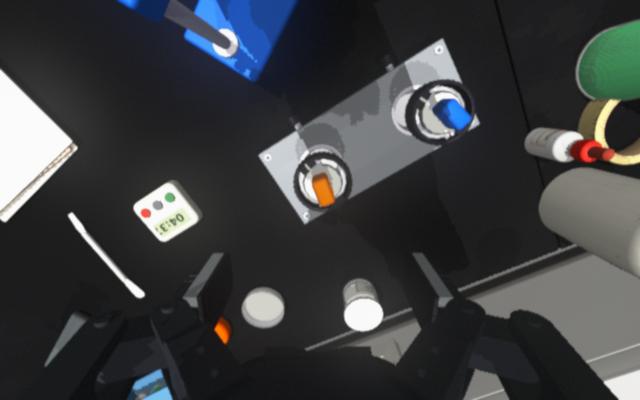

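View pics/wrist1c.png

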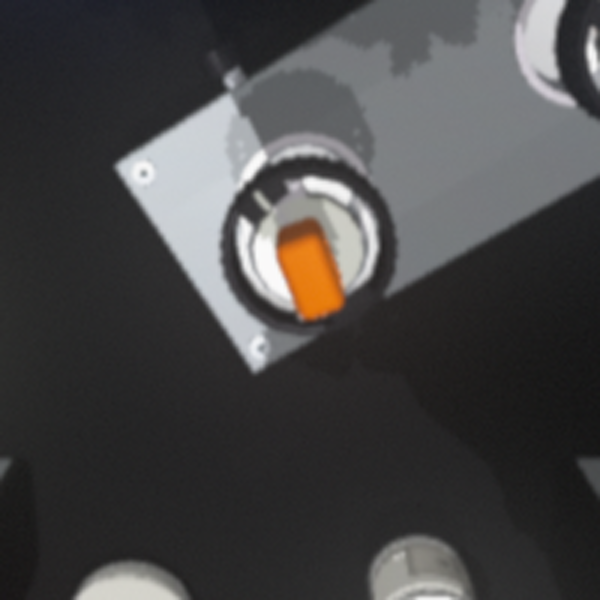

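The picture shows the copper jar with its orange tab at (322,190), inside the black ring (294..352 by 151..211). The orange cap at (222,330) and the blue tab at (453,112) are not it.

```bash
python3 - <<'E'
from h import *
from scipy.optimize import least_squares
np.set_printoptions(precision=2,suppress=True)
im=imaging.get_image("wrist")
a=np.linspace(0,2*np.pi,200)
def bb(p,r=27):
    q=np.array([proj(im,[p[0]+r*np.cos(t),p[1]+r*np.sin(t),z]) for z in (112,88) for t in a]); return np.r_[q.min(0),q.max(0)]
k=im["color"][100:300,220:420]
hsv=cv2.cvtColor(k,cv2.COLOR_RGB2HSV)
m=((hsv[...,0]<18)&(hsv[...,1]>170)&(hsv[...,2]>170)).astype(np.uint8)
m[:60]=0;m[120:]=0
c=max(cv2.findContours(m,0,1)[0],key=cv2.contourArea)[:,0,:]+[220,100]
print(c.min(0),c.max(0))
r=cv2.minAreaRect(c.astype(np.float32));print(r)
box=cv2.boxPoints(r);P=np.array([onz(im,u,v,138) for u,v in box]);print(P, P.mean(0))
for i in range(4): d=P[(i+1)%4]-P[i];print(np.linalg.norm(d),np.degrees(np.arctan2(d[1],d[0])))
print("ring",least_squares(lambda p:bb(p)-[294,150.7,352.3,210.7],[510,120]))
# rack top edges z34
for n,pts in [("short",[(220+115/3,100+165/3),(220+253/3,100+372/3)]),("long",[(258.5,155),(443,39)]),("long2",[(304,224),(478,125)])]:
    A,B=[onz(im,u,v,34) for u,v in pts];d=B-A;print(n,A,B,np.linalg.norm(d),np.degrees(np.arctan2(d[1],d[0])))
print("steeltab",onz(im,453,112,138))
E
```

```text
[313 179] [333 205]
((323.1000061035156, 191.80001831054688), (25.61444664001465, 16.127614974975586), 71.56504821777344)
[[495.19 119.15 138.  ]
 [496.79 132.26 138.  ]
 [518.62 129.41 138.  ]
 [517.1  115.93 138.  ]] [506.92 124.19 138.  ]
13.206138486906196 83.05161126219225
22.017300299729854 -7.44473212987798
13.560242306294095 -96.43113089277941
22.145581885595696 171.64328798364093
ring      message: Both `ftol` and `xtol` termination conditions are satisfied.
     success: True
      status: 4
         fun: [-5.028e-01 -7.249e-01  5.027e-01  7.911e-01]
           x: [ 5.071e+02  1.246e+02]
        cost: 0.8284447239904708
         jac: [[ 5.046e-01  9.765e-01]
               [ 9.381e-01 -4.558e-01]
               [ 4.442e-01  1.006e+00]
               [ 8.980e-01 -4.365e-01]]
        grad: [-2.976e-09 -2.648e-08]
  optimality: 2.6477367076616076e-08
 active_mask: [ 0.000e+00  0.000e+00]
        nfev: 4
        njev: 4
short [463.61  64.66  34.  ] [563.19  73.67  34.  ] 99.99144045915253 5.166192943686053
long [463.69  64.84  34.  ] [442.13 293.47  34.  ] 229.6500778893655 95.38710892396651
long2 [563.01  73.3   34.  ] [541.19 301.07  34.  ] 228.81591874959653 95.47294645718296
steeltab [492.78 240.67 138.  ]
```

move_arm(series=[{"xyz": [-28, -34, -4], "turn": [0, 0, -0.14], "grip": -1}, {"xyz": [-56, -69, -8], "turn": [0, 0, -0.28], "grip": -1}, {"xyz": [-83, -103, -12], "turn": [0, 0, -0.42], "grip": -1}, {"xyz": [-111, -138, -16], "turn": [0, 0, -0.56], "grip": -1}, {"xyz": [-139, -172, -20], "turn": [0, 0, -0.7], "grip": -1}])

```text
t: 3.05
ee_pos: [559.6, -97.1, 425.0]
tcp_rot: [-0.128, 0.992, 0.0, 0.0]
wrist_force: [1.3, 1.2, 1.1]
width: 85.3
```

move_arm(series=[{"xyz": [1, -40, 0], "turn": [0, 0, -0.13], "grip": -1}, {"xyz": [3, -80, 0], "turn": [0, 0, -0.25], "grip": -1}, {"xyz": [3, -90, 0], "turn": [0, 0, -0.25], "grip": -1}, {"xyz": [3, -90, 0], "turn": [0, 0, -0.25], "grip": -1}])

```text
t: 3.45
ee_pos: [579.6, -185.1, 424.4]
tcp_rot: [-0.249, 0.969, 0.001, -0.0]
wrist_force: [0.1, -0.1, -0.7]
width: 85.2
```

```bash
python3 - <<'E'
from h import *
np.set_printoptions(precision=2,suppress=True)
s=ctrl.get_state();print(s["t"],s["q"],s["ee_pos"])
im=imaging.get_image("wrist");crop(im,(0,0,640,400),"wrist2.png",1);crop(im,(0,100,200,300),"wrist2c.png",4)
print(proj(im,[590,-285,190]))
for n in ("scene","side"):
    im=imaging.get_image(n);crop(im,(0,0,640,400),n+"2.png",1);crop(im,(340,130,400,210) if n=="scene" else (290,100,370,200),n+"2c.png",6)
E
```

```text
3.45 [-0.45  0.36  0.21  1.43  0.   -0.95] [ 579.64 -185.09  424.43]
(np.float64(184.1121830201777), np.float64(161.05586030793856))
```

View pics/wrist2.png

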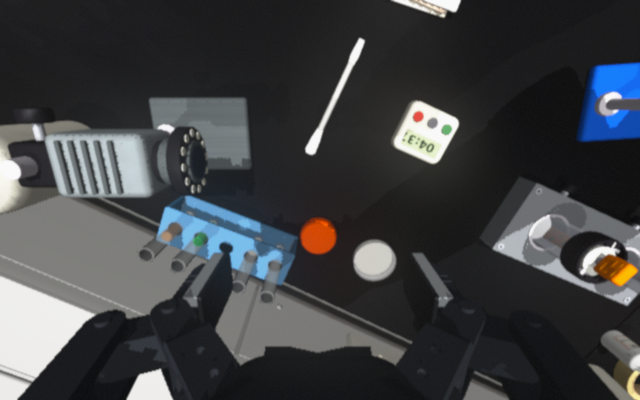

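View pics/wrist2c.png

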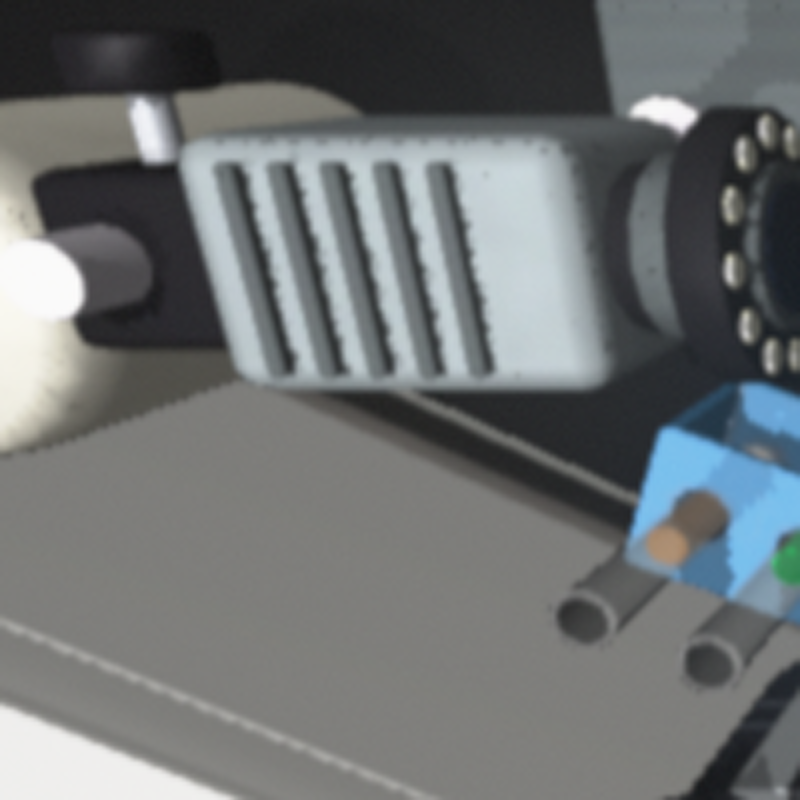

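View pics/side2.png

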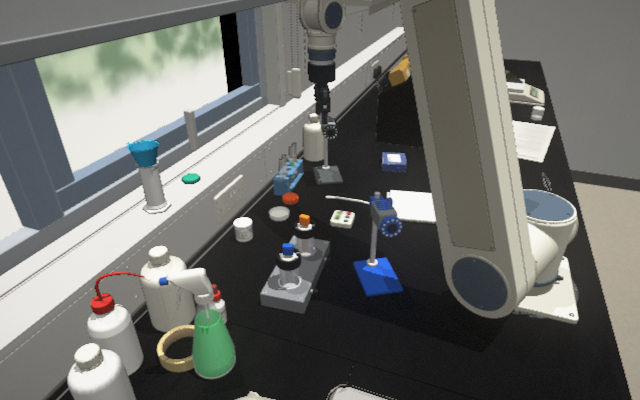

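View pics/scene2.png

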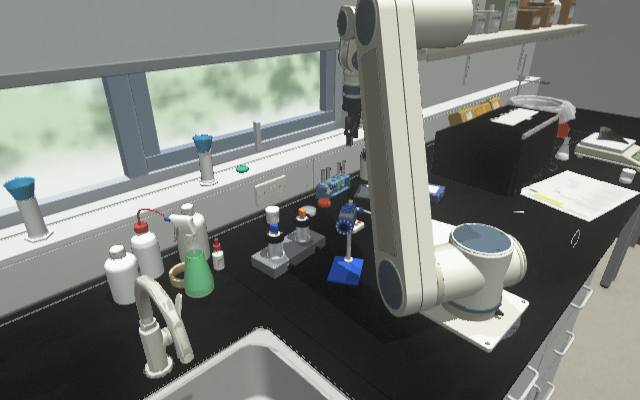

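```bash
python3 - <<'E'
from h import *
im=imaging.get_image("wrist");crop(im,(130,80,270,220),"wrist2d.png",5)
E
```

```text
(no output)
```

View pics/wrist2d.png

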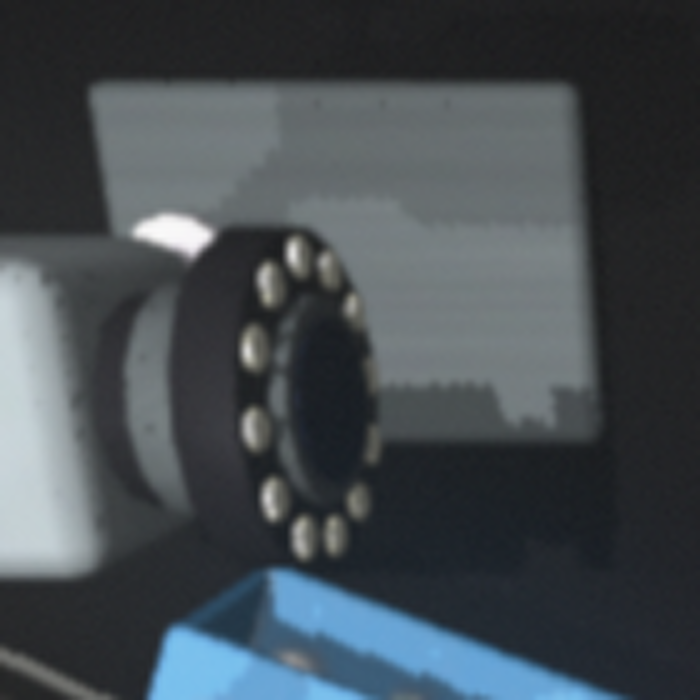

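View pics/side2c.png

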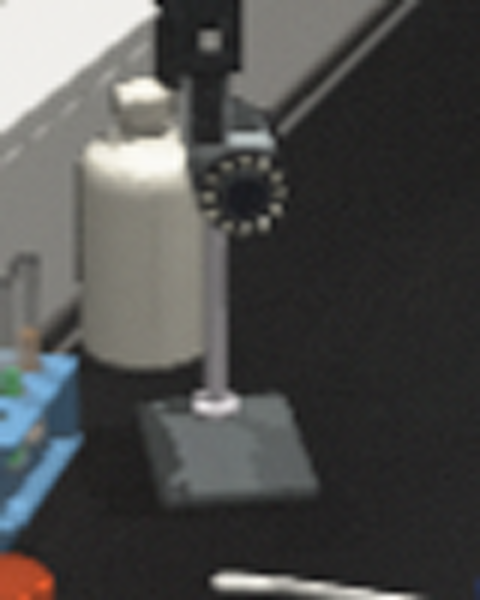

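```bash
python3 - <<'E'
from h import *
np.set_printoptions(precision=1,suppress=True)
w=imaging.get_image("wrist");sd=imaging.get_image("side");sc=imaging.get_image("scene")
rs=[ray(w,193.1,159.6),ray(sd,331,132.2),ray(sc,367,154.6)]
print(tri(rs),tri(rs[:2]),[ (o+d*(190-o[2])/d[2]) for o,d in rs], onz(w,195.6,160,190))
C=lambda x,y:(130+x/5,80+y/5)
for z in (6,10,14):
    P=[onz(w,*C(*p),z) for p in [(90,83),(577,83),(600,440)]]
    d1=P[1]-P[0];d2=P[2]-P[1];print(z,*P,np.linalg.norm(d1),np.linalg.norm(d2),np.degrees(np.arctan2(d1[1],d1[0])),np.degrees(np.arctan2(d2[1],d2[0])))
    d=d1/np.linalg.norm(d1);n=d2/np.linalg.norm(d2);O=P[0]+60*d+45*n;print("origin",O,"front mid",O+60*d)
E
```

```text
(array([ 584.8, -279. ,  191.4]), [np.float64(1.6589622618555944), np.float64(0.5585347888788013), np.float64(2.176544982264059)]) (array([ 585.5, -277.9,  191.7]), [np.float64(0.47244142527336924), np.float64(0.4724414252733197)]) [array([ 586.6, -278.3,  190. ]), array([ 586.4, -281.8,  190. ]), array([ 585.5, -283.3,  190. ])] [ 586.  -276.6  190. ]
6 [ 607.8 -407.5    6. ] [ 549.3 -302.2    6. ] [ 628.2 -259.     6. ] 120.51053455455694 89.96595245980097 119.05604052320989 28.6719048180428
origin [ 618.2 -333.5    6. ] front mid [ 589. -281.    6.]
10 [ 606.8 -405.6   10. ] [ 548.9 -301.3   10. ] [ 627.  -258.6   10. ] 119.26930212422332 89.03932261593113 119.05604052320983 28.671904818042787
origin [ 617.2 -331.5   10. ] front mid [ 588.  -279.1   10. ]
14 [ 605.8 -403.7   14. ] [ 548.5 -300.5   14. ] [ 625.8 -258.2   14. ] 118.02806969388962 88.11269277206128 119.05604052320983 28.671904818042805
origin [ 616.2 -329.6   14. ] front mid [ 587.  -277.2   14. ]
```

The inspection camera (grey) has its lens at about (193,160) in the wrist picture, and its axis is at 118.9° in world. The lens is at (586.5,-278.5,190), so the view point is (543,-200,190). I'll go back to the copper jar at (507.3,124.3).

move_arm(series=[{"xyz": [-12, 43, 3], "turn": [0, 0, 0.14], "grip": -1}, {"xyz": [-24, 86, 6], "turn": [0, 0, 0.28], "grip": -1}, {"xyz": [-36, 129, 9], "turn": [0, 0, 0.42], "grip": -1}, {"xyz": [-48, 172, 12], "turn": [0, 0, 0.56], "grip": -1}, {"xyz": [-60, 215, 15], "turn": [0, 0, 0.7], "grip": -1}])

```text
t: 4.3
ee_pos: [526.3, 35.5, 410.6]
tcp_rot: [0.099, 0.995, 0.0, 0.001]
wrist_force: [0.7, 0.3, 0.4]
width: 85.2
```

```bash
cat >> h.py <<'E'
def delta(p,yaw):
    s=ctrl.get_state();r=R.from_quat(s["tcp_rot"]).as_matrix();y=np.degrees(np.arctan2(r[1,1],r[0,1]))
    print("t",s["t"],"pos",s["ee_pos"],"yaw",y,"d",r.T@(np.array(p)-s["ee_pos"]),"turnz",-np.radians((yaw-y+180)%360-180),"z",r[:,2],"w",s["width"],"F",s["wrist_force"],"M",s["ft_torque"],"q6",s["q"][5])
E
python3 -c "
from h import *
np.set_printoptions(precision=2,suppress=True)
delta([507.3,124.3,330],64)"
```

```text
t 4.3 pos [526.31  35.5  410.6 ] yaw 78.61152986505974 d [36.28 83.25 80.6 ] turnz 0.25501930489877517 z [ 0.  0. -1.] w 85.16003014430804 F [0.66 0.27 0.38] M [ 0.05 -0.02 -0.01] q6 0.10685627509312401
```

move_arm(series=[{"xyz": [18, 42, 15], "turn": [0, 0, 0.13], "grip": -1}, {"xyz": [36, 83, 30], "turn": [0, 0, 0.255], "grip": -1}, {"xyz": [36, 83, 70], "turn": [0, 0, 0.255], "grip": -1}, {"xyz": [36, 83, 80], "turn": [0, 0, 0.255], "grip": -1}, {"xyz": [36, 83, 80], "turn": [0, 0, 0.255], "grip": -1}])

```text
t: 4.8
ee_pos: [507.1, 124.1, 329.8]
tcp_rot: [0.224, 0.974, -0.0, -0.001]
wrist_force: [-0.5, -0.4, 1.3]
width: 85.4
```

```bash
python3 -c "
from h import *
np.set_printoptions(precision=2,suppress=True)
delta([507.3,124.3,255],64)
im=imaging.get_image('wrist');crop(im,(0,0,640,400),'wrist3.png',1)
a=np.linspace(0,6.283,60)
k=im['color'][:,:,::-1].copy()
for t in a:
  for z in (112,88):
    u,v=proj(im,[507.3+27*np.cos(t),124.3+27*np.sin(t),z]);cv2.circle(k,(int(round(u)),int(round(v))),0,(0,255,0),-1)
cv2.imwrite('pics/wrist3c.png',cv2.resize(k[100:340,200:440],None,fx=2.5,fy=2.5))
"
```

```text
t 4.8 pos [507.06 124.08 329.79] yaw 64.06312058211692 d [-0.21  0.34 74.79] turnz 0.0011016619837160098 z [-0. -0. -1.] w 85.44497599423784 F [-0.53 -0.45  1.31] M [-0.02 -0.01  0.03] q6 0.5318244523638442
```

View pics/wrist3c.png

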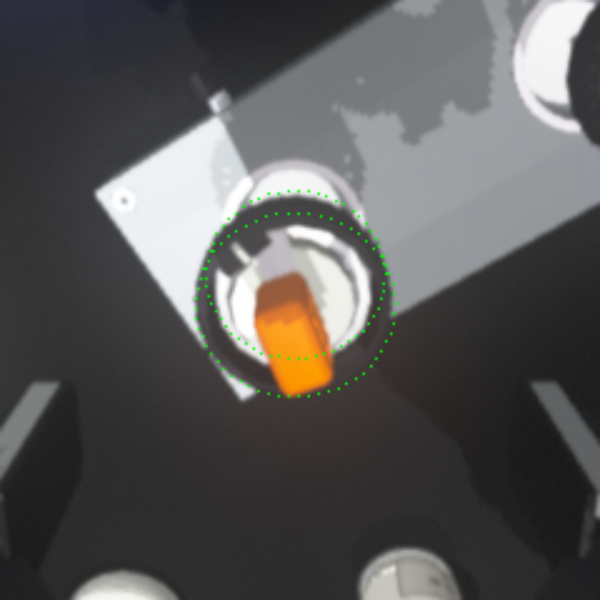

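move_arm(series=[{"xyz": [0, 0, 25], "turn": [0, 0, 0], "grip": -1}, {"xyz": [0, 0, 50], "turn": [0, 0, 0], "grip": -1}, {"xyz": [0, 0, 65], "turn": [0, 0, 0], "grip": -1}, {"xyz": [0, 0, 75], "turn": [0, 0, 0], "grip": -1}, {"xyz": [0, 0, 75], "turn": [0, 0, 0], "grip": -1}])

```text
t: 5.35
ee_pos: [508.2, 123.0, 256.3]
tcp_rot: [0.225, 0.974, 0.0, 0.0]
wrist_force: [-0.3, 0.8, -0.2]
width: 85.4
```

```bash
python3 -c "
from h import *
np.set_printoptions(precision=2,suppress=True)
delta([507.3,124.3,255],64)
im=imaging.get_image('wrist');crop(im,(0,0,640,400),'wrist4.png',1)
im=imaging.get_image('side');crop(im,(230,170,370,310),'side4.png',5)"
```

```text
t 5.35 pos [508.2  122.96 256.25] yaw 63.93908331673428 d [1.4  0.81 1.25] turnz -0.0010631966923810392 z [ 0.  0. -1.] w 85.44870208645555 F [-0.27  0.81 -0.24] M [-0.06  0.05  0.02] q6 0.5316423468611925
```

View pics/wrist4.png

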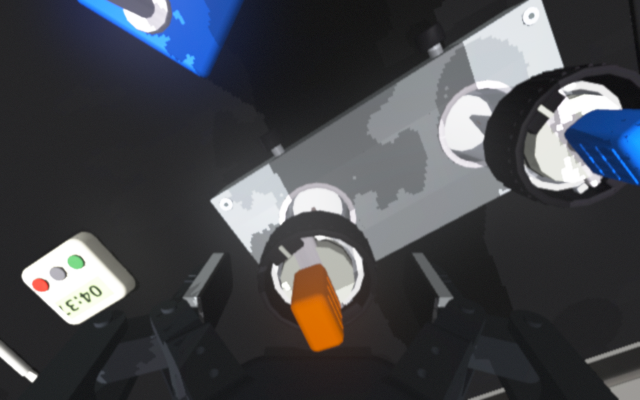

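View pics/side4.png

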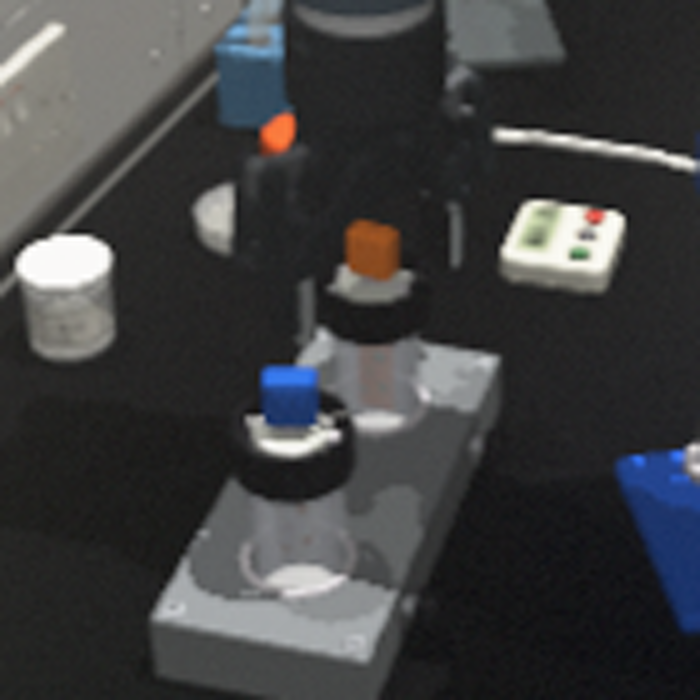

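move_arm(series=[{"xyz": [1.4, 0.8, 1], "turn": [0, 0, 0], "grip": -1}, {"xyz": [1.4, 0.8, 1], "turn": [0, 0, 0], "grip": 1}, {"xyz": [1.4, 0.8, 1], "turn": [0, 0, 0], "grip": 1}, {"xyz": [1.4, 0.8, 1], "turn": [0, 0, 0], "grip": 1}, {"xyz": [1.4, 0.8, 1], "turn": [0, 0, 0], "grip": 1}], grip_force=50)

```text
t: 5.95
ee_pos: [507.1, 123.9, 257.2]
tcp_rot: [0.226, 0.974, -0.001, 0.002]
wrist_force: [-5.5, -7.8, 11.4]
width: 53.0
```

```bash
python3 -c "
from h import *
np.set_printoptions(precision=2,suppress=True)
delta([507.3,124.3,255],64)"
```

```text
t 5.95 pos [507.09 123.91 257.24] yaw 63.92423907575327 d [-0.01  0.45  2.24] turnz -0.001322277572459561 z [ 0. -0. -1.] w 52.98545542224291 F [-5.5  -7.79 11.37] M [-1.43  0.99 -0.07] q6 0.5345326696141258
```

move_arm(series=[{"xyz": [0, -0.5, 0], "turn": [0, 0, -0.12], "grip": 1}, {"xyz": [0, -0.5, 0], "turn": [0, 0, -0.24], "grip": 1}, {"xyz": [0, -0.5, 0], "turn": [0, 0, -0.36], "grip": 1}, {"xyz": [0, -0.5, 0], "turn": [0, 0, -0.48], "grip": 1}, {"xyz": [0, -0.5, 0], "turn": [0, 0, -0.6], "grip": 1}])

```text
t: 6.45
ee_pos: [506.9, 123.8, 257.4]
tcp_rot: [-0.075, 0.997, -0.001, 0.001]
wrist_force: [1.4, 1.9, -0.9]
width: 52.7
```

```bash
python3 -c "
from h import *
np.set_printoptions(precision=2,suppress=True)
delta([507.1,123.9,256],64)
im=imaging.get_image('wrist');crop(im,(0,0,640,400),'wrist5.png',1)"
```

```text
t 6.45 pos [506.91 123.78 257.37] yaw 98.59436179666324 d [-0.2   0.1   1.37] turnz 0.6037855159779145 z [ 0. -0. -1.] w 52.685409826410535 F [ 1.4   1.94 -0.93] M [ 0.85  0.09 -0.13] q6 -0.07109950622108897
```

View pics/wrist5.png

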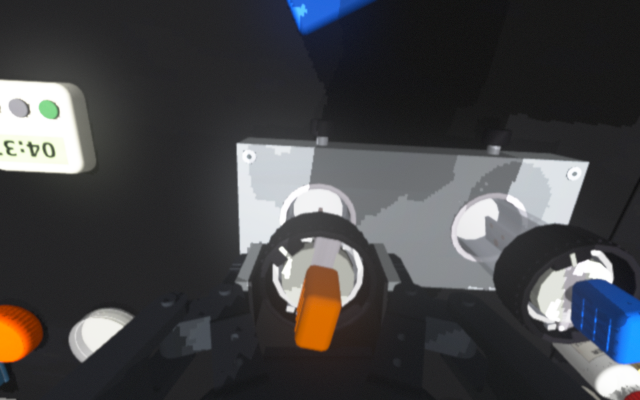

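The ring is gripped and its lug mark at (283,262) keeps its place in the wrist view, so it turns with the fingers. The moment is about 0.13 N m, which matches friction.

move_arm(series=[{"xyz": [0, 0, 0], "turn": [0, 0, -0.12], "grip": 1}, {"xyz": [0, 0, 0], "turn": [0, 0, -0.24], "grip": 1}, {"xyz": [0, 0, 0], "turn": [0, 0, -0.36], "grip": 1}, {"xyz": [0, 0, 0], "turn": [0, 0, -0.48], "grip": 1}, {"xyz": [0, 0, 0], "turn": [0, 0, -0.6], "grip": 1}])

```text
t: 7.0
ee_pos: [506.8, 124.0, 257.4]
tcp_rot: [-0.371, 0.929, -0.001, 0.001]
wrist_force: [0.2, 1.8, -0.1]
width: 52.6
```

```bash
python3 -c "
from h import *
np.set_printoptions(precision=2,suppress=True)
delta([507.1,123.9,256],64)"
```

```text
t 7.0 pos [506.79 123.98 257.38] yaw 133.5153283197271 d [-0.17 -0.26  1.38] turnz 1.2132713597840954 z [ 0. -0. -1.] w 52.62151598509929 F [ 0.25  1.81 -0.08] M [ 0.61  0.34 -0.16] q6 -0.6803511154887597
```

Turned 1.21 rad so far with no stop felt. I'll go on in small steps.

move_arm(series=[{"xyz": [0, 0, 0], "turn": [0, 0, -0.04], "grip": 1}, {"xyz": [0, 0, 0], "turn": [0, 0, -0.08], "grip": 1}, {"xyz": [0, 0, 0], "turn": [0, 0, -0.1], "grip": 1}, {"xyz": [0, 0, 0], "turn": [0, 0, -0.1], "grip": 1}])

```text
t: 7.4
ee_pos: [506.2, 123.3, 257.3]
tcp_rot: [-0.415, 0.91, -0.001, -0.0]
wrist_force: [-4.2, -5.7, 3.0]
width: 52.4
```

```bash
python3 -c "
from h import *
np.set_printoptions(precision=2,suppress=True)
delta([507.1,123.9,256],64)
im=imaging.get_image('wrist');crop(im,(220,180,420,380),'wrist6.png',3)"
```

```text
t 7.4 pos [506.16 123.34 257.3 ] yaw 139.0928191396123 d [-1.03 -0.34  1.3 ] turnz 1.31061693859085 z [ 0. -0. -1.] w 52.39879112433804 F [-4.16 -5.72  2.95] M [-1.21  1.04 -0.83] q6 -0.7783448378679669
```

View pics/wrist6.png

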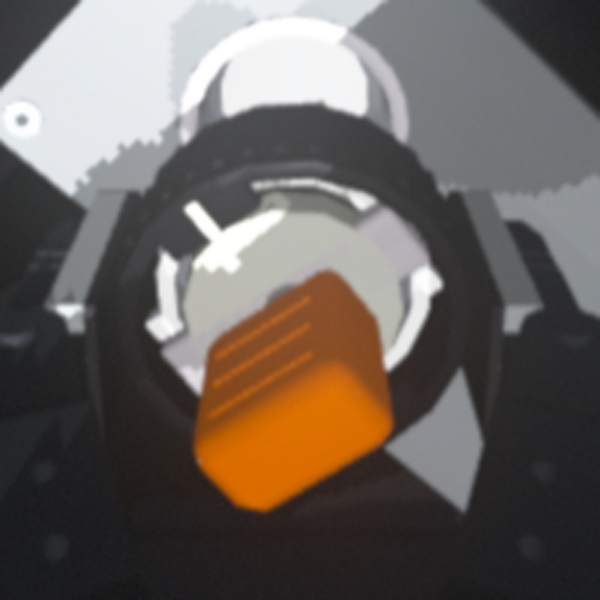

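The moment jumped to 0.83 N m at 1.31 rad, so the stop is reached, and the ears show free of the lugs. I'll release and rise.

move_arm(series=[{"xyz": [0, 0, 0], "turn": [0, 0, 0], "grip": -1}, {"xyz": [0, 0, 0], "turn": [0, 0, 0], "grip": -1}, {"xyz": [0, 0, 0], "turn": [0, 0, 0], "grip": -1}, {"xyz": [0, 0, 0], "turn": [0, 0, 0], "grip": -1}, {"xyz": [0, 0, -25], "turn": [0, 0, 0], "grip": -1}])

```text
t: 7.95
ee_pos: [505.5, 123.4, 280.2]
tcp_rot: [-0.415, 0.91, -0.0, -0.002]
wrist_force: [-0.6, 0.2, 0.2]
width: 85.1
```

move_arm(series=[{"xyz": [0, 0, -35], "turn": [0, 0, 0.1], "grip": -1}, {"xyz": [0, 0, -60], "turn": [0, 0, 0.24], "grip": -1}, {"xyz": [0, 0, -60], "turn": [0, 0, 0.38], "grip": -1}, {"xyz": [0, 0, -60], "turn": [0, 0, 0.52], "grip": -1}, {"xyz": [0, 0, -60], "turn": [0, 0, 0.66], "grip": -1}])

```text
t: 8.45
ee_pos: [505.7, 123.7, 340.5]
tcp_rot: [-0.095, 0.995, -0.001, -0.002]
wrist_force: [0.6, 0.8, 0.4]
width: 85.7
```

```bash
python3 -c "
from h import *
np.set_printoptions(precision=2,suppress=True)
delta([506.9,124.2,345],82.5)"
```

```text
t 8.45 pos [505.73 123.71 340.55] yaw 100.93709355566082 d [-1.22  0.25 -4.46] turnz 0.3217879870445098 z [-0. -0. -1.] w 85.65669595157513 F [0.56 0.81 0.41] M [ 0.05  0.01 -0.  ] q6 -0.1116642732230762
```

move_arm(series=[{"xyz": [-0.6, 0.1, -2], "turn": [0, 0, 0.14], "grip": -1}, {"xyz": [-1.2, 0.3, -4], "turn": [0, 0, 0.28], "grip": -1}, {"xyz": [-1.2, 0.3, -4], "turn": [0, 0, 0.32], "grip": -1}, {"xyz": [-1.2, 0.3, -4], "turn": [0, 0, 0.32], "grip": -1}])

```text
t: 8.85
ee_pos: [506.9, 124.4, 344.6]
tcp_rot: [0.065, 0.998, -0.001, -0.001]
wrist_force: [-0.1, -0.5, -0.2]
width: 85.2
```

```bash
python3 - <<'E'
from h import *
np.set_printoptions(precision=2,suppress=True)
delta([506.9,124.2,345],82.5)
im=imaging.get_image('wrist');crop(im,(220,120,420,320),'wrist7.png',4)
k=im["color"][120:320,220:420]
hsv=cv2.cvtColor(k,cv2.COLOR_RGB2HSV)
m=((hsv[...,0]<18)&(hsv[...,1]>170)&(hsv[...,2]>200)).astype(np.uint8)
c=max(cv2.findContours(m,0,1)[0],key=cv2.contourArea)[:,0,:]+[220,120]
r=cv2.minAreaRect(c.astype(np.float32));print(r)
box=cv2.boxPoints(r);P=np.array([onz(im,u,v,138) for u,v in box]);print(P.mean(0))
for i in range(4): d=P[(i+1)%4]-P[i];print(np.linalg.norm(d),np.degrees(np.arctan2(d[1],d[0])))
E
```

```text
t 8.85 pos [506.9  124.37 344.64] yaw 82.58491674390605 d [-0.02 -0.17 -0.36] turnz 0.0014820767712331448 z [-0. -0. -1.] w 85.16823655554892 F [-0.14 -0.52 -0.19] M [-0.01 -0.02  0.02] q6 0.20972308536303597
((317.0, 229.0), (32.0, 20.0), 90.0)
[506.34 123.42 138.  ]
12.642897293103207 82.6484381329056
22.371452976462862 -6.8402925371074526
13.10143311295918 -97.33547737821307
22.375738215029074 171.98545295783143
```

View pics/wrist7.png

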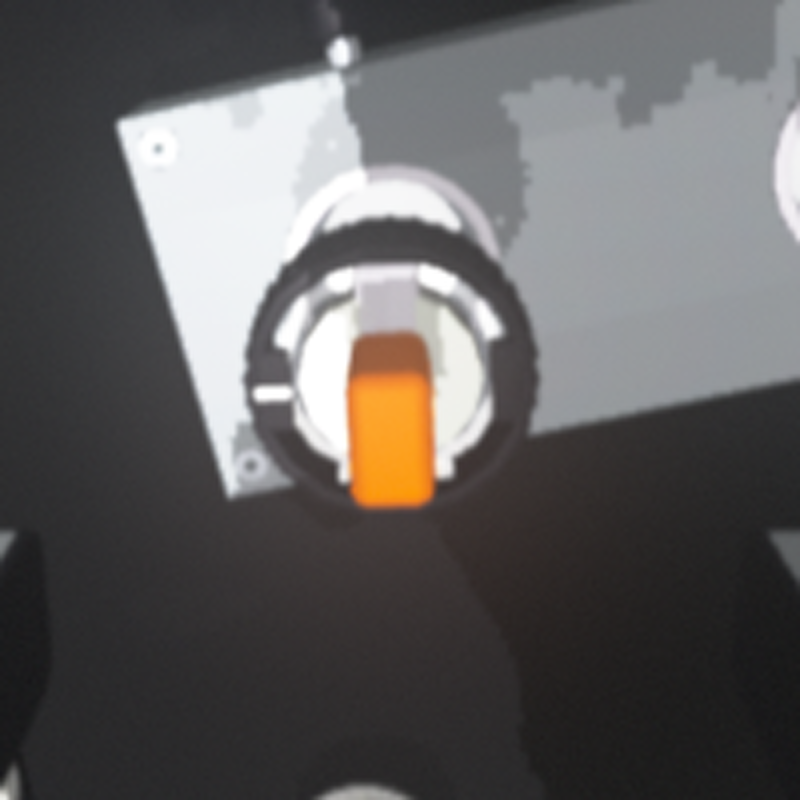

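The tab lies square between the fingers at (317,229), and the ring's white mark has moved to the open side. I'll go down so the fingertips stop just above the ring's top and close on the tab.

move_arm(series=[{"xyz": [0, -0.3, 20], "turn": [0, 0, 0], "grip": -1}, {"xyz": [0, -0.3, 40], "turn": [0, 0, 0], "grip": -1}, {"xyz": [0, -0.3, 57], "turn": [0, 0, 0], "grip": -1}, {"xyz": [0, -0.3, 57], "turn": [0, 0, 0], "grip": -1}, {"xyz": [0, -0.3, 57], "turn": [0, 0, 0], "grip": 0}])

```text
t: 9.4
ee_pos: [506.8, 123.9, 287.9]
tcp_rot: [0.063, 0.998, -0.001, -0.002]
wrist_force: [-0.4, -0.4, 0.2]
width: 73.0
```

move_arm(series=[{"xyz": [0, 0, 0], "turn": [0, 0, 0], "grip": 1}, {"xyz": [0, 0, 0], "turn": [0, 0, 0], "grip": 1}, {"xyz": [0, 0, 0], "turn": [0, 0, 0], "grip": 1}, {"xyz": [0, 0, 0], "turn": [0, 0, 0], "grip": 1}, {"xyz": [0, 0, 0], "turn": [0, 0, 0], "grip": 1}], grip_force=60)

```text
t: 9.9
ee_pos: [506.8, 123.9, 288.4]
tcp_rot: [0.063, 0.998, -0.001, -0.001]
wrist_force: [-1.0, 0.1, 4.6]
width: 12.7
```

```bash
python3 -c "
from h import *
np.set_printoptions(precision=2,suppress=True)
delta([506.9,124.2,420],82.5)
im=imaging.get_image('wrist');crop(im,(170,130,470,400),'wrist8.png',2.5)"
```

```text
t 9.9 pos [506.8  123.95 288.42] yaw 82.73019888142153 d [   0.23   -0.11 -131.58] turnz 0.00401772841521369 z [-0. -0. -1.] w 12.679464607302672 F [-0.98  0.1   4.63] M [-0.02  0.2   0.05] q6 0.20636321561007165
```

View pics/wrist8.png

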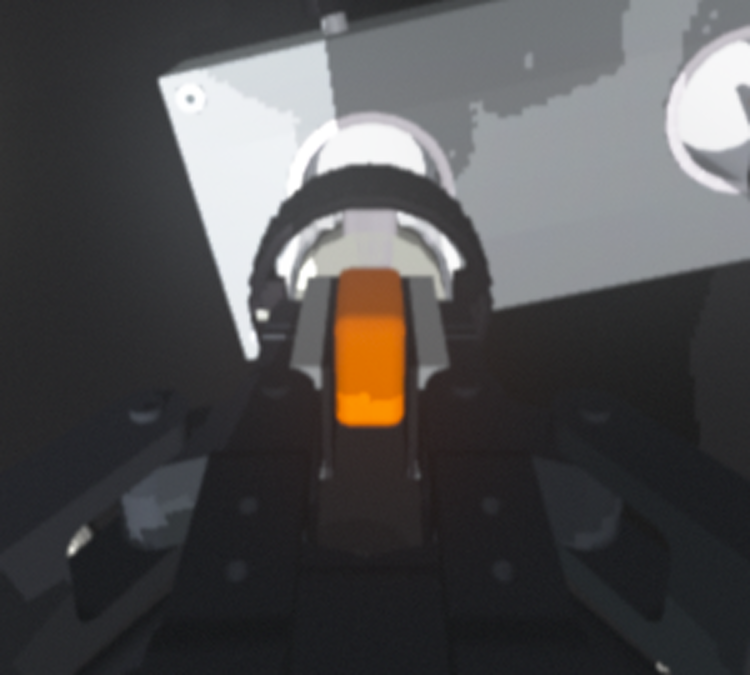

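The fingers hold the tab's flats (opening 12.7 mm), clear of the ring. I'll draw it straight up.

move_arm(series=[{"xyz": [0, 0, -8], "turn": [0, 0, 0], "grip": 1}, {"xyz": [0, 0, -20], "turn": [0, 0, 0], "grip": 1}, {"xyz": [0, 0, -35], "turn": [0, 0, 0], "grip": 1}, {"xyz": [0, 0, -50], "turn": [0, 0, 0], "grip": 1}, {"xyz": [0, 0, -65], "turn": [0, 0, 0], "grip": 1}])

```text
t: 10.45
ee_pos: [506.9, 124.1, 354.9]
tcp_rot: [0.063, 0.998, -0.001, -0.001]
wrist_force: [-0.3, 0.2, -0.4]
width: 13.0
```

```bash
python3 -c "
from h import *
np.set_printoptions(precision=2,suppress=True)
delta([506.8,123.9,425],82.5)"
```

```text
t 10.45 pos [506.94 124.11 354.87] yaw 82.73118194269097 d [  0.24  -0.41 -70.13] turnz 0.0040348860711142045 z [-0. -0. -1.] w 13.0275177389414 F [-0.28  0.18 -0.36] M [ 0.04 -0.02 -0.01] q6 0.20663374818905944
```

move_arm(series=[{"xyz": [0, 0, -15], "turn": [0, 0, 0], "grip": 1}, {"xyz": [0, 0, -30], "turn": [0, 0, 0], "grip": 1}, {"xyz": [0, 0, -50], "turn": [0, 0, 0], "grip": 1}, {"xyz": [0, 0, -70], "turn": [0, 0, 0], "grip": 1}, {"xyz": [0, 0, -70], "turn": [0, 0, 0], "grip": 1}])

```text
t: 10.95
ee_pos: [507.2, 124.3, 428.0]
tcp_rot: [0.063, 0.998, -0.001, 0.001]
wrist_force: [0.4, -0.3, 0.3]
width: 13.4
```

```bash
python3 -c "
from h import *
np.set_printoptions(precision=2,suppress=True)
delta([543,-200,425],118.9)
im=imaging.get_image('side');crop(im,(230,130,370,270),'side9.png',5)
im=imaging.get_image('wrist');crop(im,(170,100,470,400),'wrist9.png',2)"
```

```text
t 10.95 pos [507.2  124.32 428.  ] yaw 82.73201531305422 d [ -76.53 -317.18    3.79] turnz -0.6312504165980943 z [ 0. -0. -1.] w 13.382452231790099 F [ 0.44 -0.25  0.32] M [ 0.05 -0.03  0.02] q6 0.20698792783636344
```

View pics/side9.png

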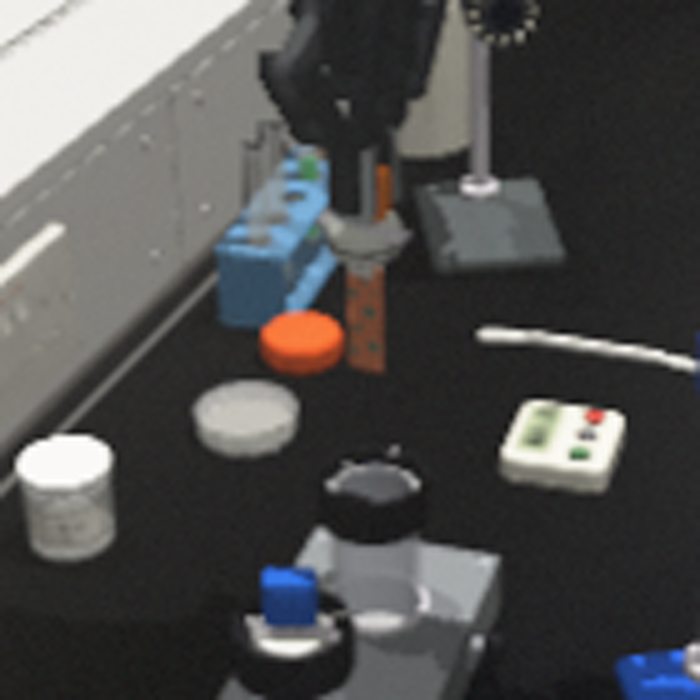

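View pics/wrist9.png

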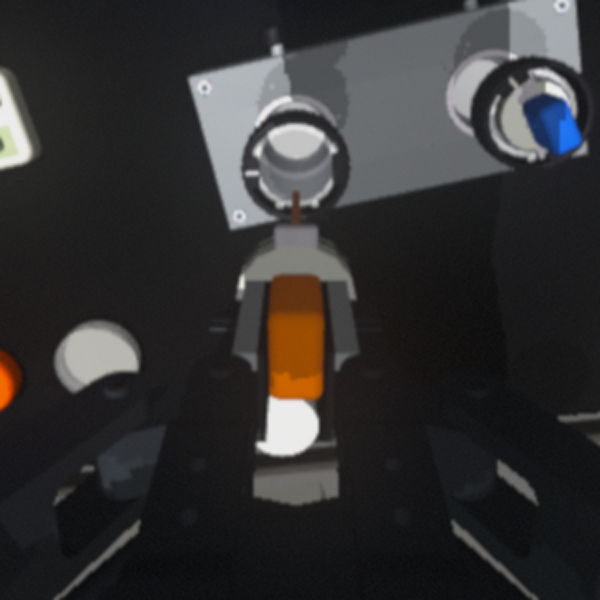

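The coupon is out, hanging upright, and the steel jar is unchanged. I'll carry it to the camera.

move_arm(series=[{"xyz": [-5, -20, 0], "turn": [0, 0, -0.04], "grip": 1}, {"xyz": [-13, -53, 0], "turn": [0, 0, -0.11], "grip": 1}, {"xyz": [-21, -88, 0], "turn": [0, 0, -0.18], "grip": 1}, {"xyz": [-29, -123, 0], "turn": [0, 0, -0.25], "grip": 1}, {"xyz": [-37, -155, 0], "turn": [0, 0, -0.32], "grip": 1}])

```text
t: 11.55
ee_pos: [523.8, -35.6, 424.3]
tcp_rot: [-0.098, 0.995, -0.001, -0.002]
wrist_force: [-0.7, 0.7, -0.4]
width: 12.7
```

```bash
python3 -c "
from h import *
np.set_printoptions(precision=2,suppress=True)
delta([543,-200,418],118.9)"
```

```text
t 11.55 pos [523.85 -35.6  424.34] yaw 101.23088608503102 d [  13.21 -164.97    6.64] turnz -0.30838421372615427 z [-0. -0. -1.] w 12.716063548230077 F [-0.67  0.73 -0.43] M [-0.04 -0.04 -0.03] q6 -0.4231042770397498
```

move_arm(series=[{"xyz": [3, -35, 1], "turn": [0, 0, -0.07], "grip": 1}, {"xyz": [6, -70, 2], "turn": [0, 0, -0.14], "grip": 1}, {"xyz": [9, -105, 4], "turn": [0, 0, -0.21], "grip": 1}, {"xyz": [11, -130, 5], "turn": [0, 0, -0.28], "grip": 1}, {"xyz": [12, -145, 6], "turn": [0, 0, -0.31], "grip": 1}])

```text
t: 12.05
ee_pos: [540.2, -182.2, 417.0]
tcp_rot: [-0.251, 0.968, -0.0, -0.003]
wrist_force: [0.3, 0.8, -1.4]
width: 13.4
```

move_arm(series=[{"xyz": [0, 0, 0], "turn": [0, 0, 0], "grip": 1}, {"xyz": [0, 0, 0], "turn": [0, 0, 0], "grip": 1}])

```text
t: 12.25
ee_pos: [540.1, -182.3, 415.8]
tcp_rot: [-0.25, 0.968, 0.001, -0.004]
wrist_force: [-0.7, -0.2, -1.0]
width: 12.9
```

```bash
python3 -c "
from h import *
np.set_printoptions(precision=2,suppress=True)
delta([543,-200,418],118.9)
im=imaging.get_image('side');crop(im,(270,80,370,200),'side10.png',5)
im=imaging.get_image('scene');crop(im,(320,110,420,210),'scene10.png',6)
im=imaging.get_image('wrist');crop(im,(0,0,640,400),'wrist10.png',1)"
```

```text
t 12.25 pos [ 540.06 -182.28  415.77] yaw 118.94405093879172 d [  6.02 -16.92  -2.25] turnz 0.0007688339205098876 z [-0.01 -0.   -1.  ] w 12.899295196558036 F [-0.71 -0.18 -0.98] M [-0.04 -0.02 -0.03] q6 -0.9771491599895235
```

View pics/side10.png

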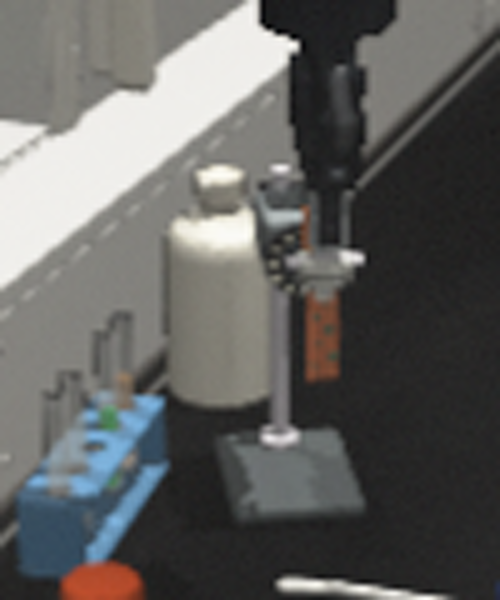

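View pics/scene10.png

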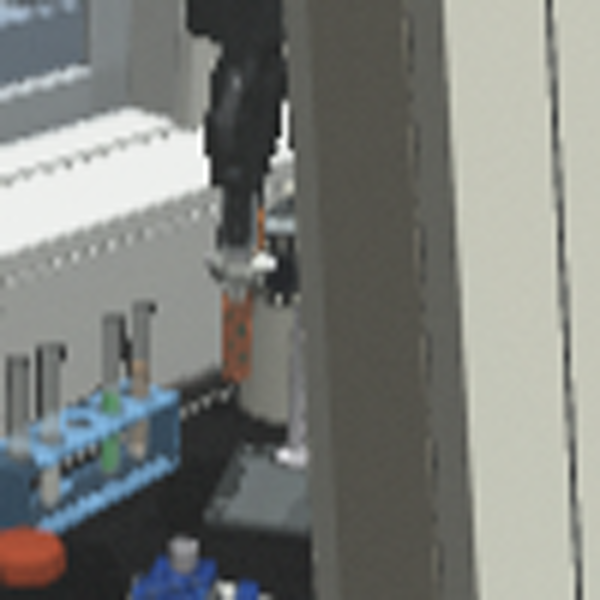

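View pics/wrist10.png

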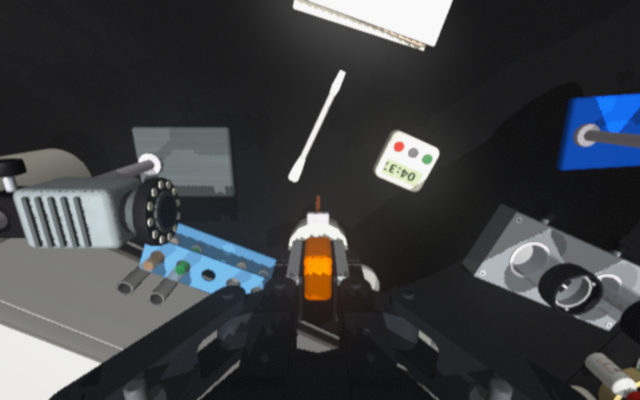

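```bash
python3 - <<'E'
from h import *
np.set_printoptions(precision=2,suppress=True)
sd=imaging.get_image('side');sc=imaging.get_image('scene')
print(tri([ray(sd,335,147.4),ray(sc,359.5,166.2)]))
for p in ([540,-182,187.8],[543,-200,190],[586.5,-278.5,190]): print(proj(sd,p),proj(sc,p))
w=imaging.get_image('wrist');print(proj(w,[586.5,-278.5,190]),onz(w,165,210,190)); crop(w,(120,160,340,320),"wrist11.png",3.5)
E
```

```text
(array([ 539.46, -186.59,  183.85]), [np.float64(0.2213034589976737), np.float64(0.2213034589975797)])
(np.float64(334.323909893532), np.float64(146.79648259934532)) (np.float64(358.6043235639763), np.float64(165.40111797978602))
(np.float64(335.39917719084906), np.float64(143.69298367895806)) (np.float64(361.28143528901467), np.float64(163.28636215513762))
(np.float64(330.60902465864), np.float64(132.55374908788744)) (np.float64(365.9692503792403), np.float64(154.84206282868766))
(np.float64(165.0275237786771), np.float64(210.18297680652913)) [ 586.38 -278.56  190.  ]
```

View pics/wrist11.png

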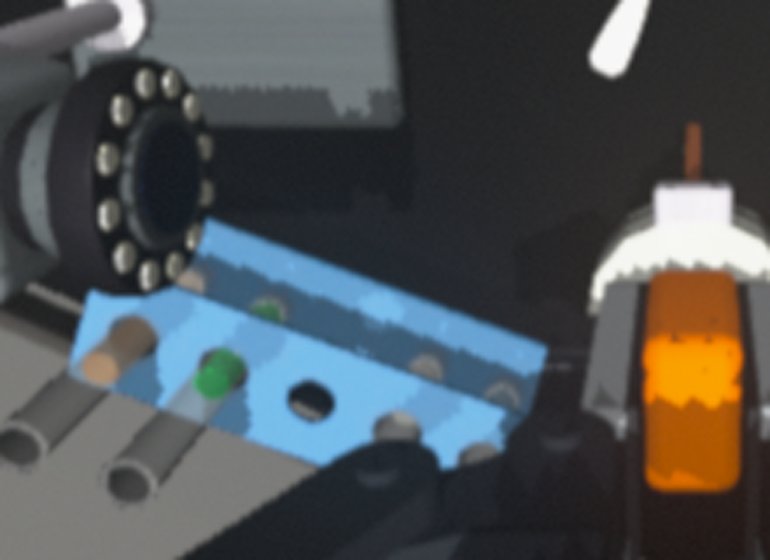

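move_arm(series=[{"xyz": [2, -6, -1], "turn": [0, 0, 0], "grip": 1}, {"xyz": [4, -12, -2], "turn": [0, 0, 0], "grip": 1}, {"xyz": [6, -17, -3.5], "turn": [0, 0, 0], "grip": 1}, {"xyz": [6, -17, -3.5], "turn": [0, 0, 0], "grip": 1}, {"xyz": [6, -17, -3.5], "turn": [0, 0, 0], "grip": 1}])

```text
t: 13.05
ee_pos: [543.3, -199.5, 420.6]
tcp_rot: [-0.251, 0.968, 0.0, -0.003]
wrist_force: [-0.9, -0.7, -1.6]
width: 12.8
```

```bash
python3 -c "
from h import *
np.set_printoptions(precision=3,suppress=True)
delta([543,-200,419],118.9)
im=imaging.get_image('side');crop(im,(300,100,370,200),'side12.png',6)
im=imaging.get_image('scene');crop(im,(320,110,420,210),'scene12.png',6)
im=imaging.get_image('wrist');crop(im,(100,130,420,330),'wrist12.png',2.4)
print(proj(im,[543,-200,162]),proj(im,[586.5,-278.5,190]))"
```

```text
t 13.05 pos [ 543.252 -199.525  420.597] yaw 119.05400957017763 d [ 0.443 -0.295  1.598] turnz 0.002687974079180506 z [-0.005 -0.001 -1.   ] w 12.826760395177477 F [-0.945 -0.718 -1.635] M [-0.034  0.012 -0.023] q6 -1.0032756236443943
(np.float64(316.9330959196916), np.float64(204.09633238649883)) (np.float64(192.40064703684405), np.float64(216.4871967930212))
```

View pics/side12.png

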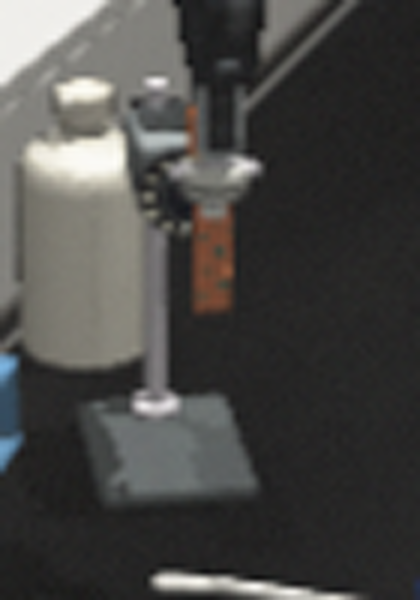

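View pics/scene12.png

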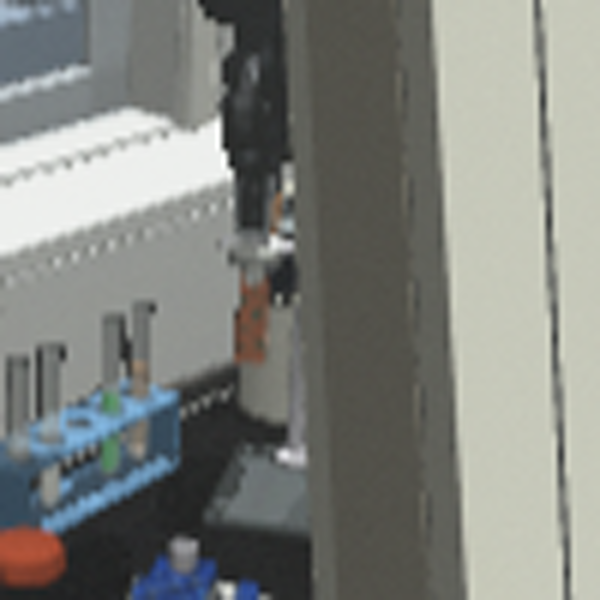

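View pics/wrist12.png

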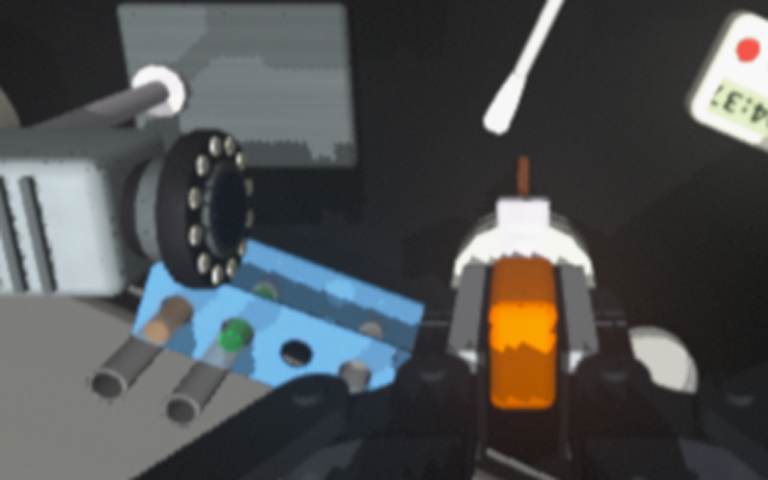

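The coupon centre reads (335.7,143.3) in side and (361.8,163.3) in scene. The computed view point falls at (335.4,143.7) and (361.3,163.3), so they agree within a pixel. I'll settle it and hand in.

move_arm(series=[{"xyz": [0, 0, 0], "turn": [0, 0, 0], "grip": 1}, {"xyz": [0, 0, 0], "turn": [0, 0, 0], "grip": 1}, {"xyz": [0, 0, 0], "turn": [0, 0, 0], "grip": 1}, {"xyz": [0, 0, 0], "turn": [0, 0, 0], "grip": 1}, {"xyz": [0, 0, 0], "turn": [0, 0, 0], "grip": 1}])

```text
t: 13.7
ee_pos: [543.2, -199.1, 420.7]
tcp_rot: [-0.251, 0.968, -0.0, -0.003]
wrist_force: [-0.4, 0.8, -0.1]
width: 13.1
```

```bash
python3 -c "
from h import *
np.set_printoptions(precision=3,suppress=True)
delta([543,-200,419],118.9); print(np.abs(ctrl.get_state()['qd']).max())
print(ticket.sign_off())"
```

```text
t 13.7 pos [ 543.177 -199.087  420.663] yaw 119.08910542562765 d [ 0.59  -0.714  1.665] turnz 0.0033005123105876656 z [-0.005 -0.001 -1.   ] w 13.08831995227568 F [-0.391  0.844 -0.105] M [ 0.024 -0.014  0.021] q6 -1.00327295777932
0.002331367998525295
the job is handed in; nothing more can be done
None
```

I turned the copper jar's ring about 1.31 rad anticlockwise until it hit its stop, where the wrist moment rose from 0.16 to 0.83 N m. I then drew the coupon straight up by the orange tab and handed in at 13.7 s, holding it in front of the grey camera.

**Last checks:**
- **Position:** in the side and scene pictures the coupon centre was within about 1 px of the view point I worked out. The arm's own reading put it within about 2 mm of that point. The view point is itself a measurement, good to roughly 2–3 mm.
- **Attitude:** the faces were square to the lens axis within about 0.01 rad by the arm's pose, and the tool was within about 0.01 rad of vertical.
- **At rest:** the joint speeds were close to zero.
- **Bystanders and steel jar:** the arm never went near the steel jar, the camera or the bystanders. I judged the steel ring and holder unmoved from the pictures only, not by measurement.

One disagreement: an earlier fix from side and scene put the coupon 4–5 mm from the arm's figure, 4 mm of it in height. It was gone in the final pictures. I got no verdict back.

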